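# Put the wheel bearing away in the latched parts drawer

### The arm

A 7-joint arm with a two-finger parallel gripper is mounted at the origin on the work surface. World frame = base frame: x ahead of the robot, y to its left, z up, the work surface at z = 0. Lengths are in mm, angles in rad, forces in N, time in s.
With the tool pointing down it reaches from about 400 to 875 mm from the base axis. Payload 4.4 kg.
Tool frame: the origin (TCP) lies at the very end of the fingers, on their centre line; the grasp point (between the pads) lies 19 mm behind it; z points along the fingers, y is the line along which they close (so a half turn about z gives the same grasp; the last joint's range is limited). The gripper opens to 85 mm and grips with 20 to 120 N. Pads are 22 mm wide; open, the fingers measure 114 mm over their backs; the gripper's body (76 mm by 85 mm) begins 54 mm behind the grasp point. The pads swing forward as they close: fully open they stand 13 mm farther back than shut.
Start: joints at [-1.17, 0.628, 0.038, 1.517, -0.027, 0.996, -0.02], TCP at [292.5, 580.484, 231.313] pointing down, gripper open.
Joint ranges: [-3.06, 3.06], [-0.37, 2.12], [-1.25, 1.32], [0.18, 2.47], [-1.1, 4.24], [0.23, 1.98], [-2.94, 2.94]. Speed limits (rad/s): [2.57, 2.57, 3.14, 3.14, 3.14, 3.14, 3.14].

### API

Orientations are given as [roll, pitch, yaw] about the fixed x, y, z axes, in that order (R = Rz(yaw) Ry(pitch) Rx(roll)).
In Python, from cell import monitor, viewer, workorder gives the robot as it stands.
- The arm moves only by the tool arm_command, never from a script. Its argument "series" is one flat list of numbers, 5 for each row, row after row: the opening in per cent of the stroke, from 0 (shut) to 100 (fully open), then the shift along the tool's x, y, z in cm, then the turn about the tool's z in degrees. In form: [claw, x, y, z, roll, claw, x, y, z, roll, ...]. A call has exactly 5 rows; each row is the pose to reach, as a shift and turn from the pose commanded when the call began, along the tool's axes at that moment; what a row does not reach only later rows make up. A row lasts 1/12 s, in which the tool goes at most 41.7 mm and 7.16 degrees, less where a joint would pass 70% of its speed; a pose out of reach is approached as far as the arm can. A call with a gripper value outside its range is refused whole. The fingers move at their own pace and stop on an object; the grip force is fixed at half the most. Time passes only in rows, so rows that repeat a pose let the fingers close, or fill a call up. It gives the time, the measured TCP pose, the force, the opening and the grip force at its end, in the units of the state.
- monitor.read_state(): the state, without advancing time (a new reading comes with each control period).
- viewer.get_image(name): name is "scene" or "top"; returns (picture, depth): 384x512x3 uint8, red, green, blue; 384x512 float32, mm along the optical axis (not along the pixel's ray), 0 where there is no reading.
- viewer.camera_model(name): a dict with "mtx" (3x3 intrinsics, pixels), "R" (3x3) and "t" (3): a world point X has camera coordinates R X + t. Camera axes: x right, y down, z forward; pixel columns grow to the right and rows downward; lengths in mm; the calibration is good to about 2 mm. A picture is of the moment at which its call begins. camera_model takes no time and is no camera call.
- workorder.finish_job(): hands the job in; it is judged then, once.
The state is a dict: "clock": time; "qpos": joint angles; "qd": joint speeds; "tau": joint torques, N m; "eef_pos": TCP position; "tool_rot": TCP orientation; "force": force on the tool from outside, world axes, zero at the start; "torque": the same for the moment, N m; "width": finger opening in mm; "gripper_force": force on a finger pad.
Only numpy, scipy, OpenCV 4.12 (cv2) and the standard library are available. Lean on these libraries where they do the work, as an engineer would, in place of code of your own. Each camera call takes 0.05 s, during which the arm holds its last target. There are 200 camera calls.

### The job

Press the release button on the grey parts drawer so that its tray pops out, lay the loose wheel bearing flat in the tray's empty front bay, and push the tray home until it clicks and stays shut. Leave the oil filter, the carton and the jar where they are.

Things in the scene. Friction and masses are not known exactly. Their poses are not given: they have to be found in the camera images.
- unit: low grey steel parts drawer, housing 260 (x) x 200 (y) x 82 high, fixed to the counter; origin at the centre of its underside; its own x axis points from its front to its back, so the tray comes out along its -x; y to its left, z up. A 50 mm high carton is fixed on the rear of its roof, from 37 mm behind the origin backwards
- tray (a joint): travel of the sprung tray in m: 0 latched shut, grows as it comes out along the unit's -x. Released, a spring throws it out to about 0.13 (stop at 0.14); the spring pushes outward with about 6 N when shut and under 1 N when out. To shut it, it must be pushed to 0 or a little beyond (its stop is at -0.006): near 0 the catch adds about 5 N, then snaps in and holds it
- tray_front (a point): middle of the outer face of the tray's front panel (196 wide, 12 thick, from 8 to 74 mm above the counter), 50 mm above the counter; moves with the tray; axes as the unit's. Shut, the panel covers the front of the housing, its outer face 142 mm in front of the unit's origin
- tray_bay (a point): centre of the floor of the tray's front bay, 14 mm above the counter; moves with the tray; axes as the unit's. The bay is 116 (along x) x 172 (along y) inside, its side walls and rear divider 34 mm high above the floor, its front panel 60 mm. When the tray is out it lies wholly in front of the housing
- button (a joint): travel of the round black release button in m: 0 up, grows as it is pressed down, stop at 0.012. It lets the tray go at about 0.004 to 0.008; sprung, 3 N at the start and about 6 N fully down. It dips by itself as the tray's catch snaps in
- button_top (a point): centre of the top of the release button, 38 mm across, standing 18 mm above the roof of the housing, on its middle line, 55 mm behind the housing's front edge; moves with the button
- bearing_center (a point): centre of the loose wheel bearing: a bare steel ring 60 mm outside, 30 mm bore, 37 mm high, about 0.4 kg, lying flat on the counter (bore upright, its z axis), this point 18.5 mm above its underside. The only ring-shaped loose thing
- filter_center (a point): bystander: upright white oil filter, 68 across, 90 high; this point is its centre
- carton_center (a point): bystander: blue and white carton, 85 x 60 x 75 high; this point is its centre
- jar_center (a point): bystander: white jar with black cap, 60 across, 75 high; this point is its centre
Not all that is in view belongs to the job. Of the things shaped like the part that bears bearing_center, the bare steel one is meant.

How it is judged:
By the outcome, as a careful person would: the job done as asked, in the order asked, and still so for the second after the job is handed in, with the robot touching nothing.
It also fails if it takes over 72 s, if anything falls off the work surface, if the arm or the gripper's body presses on something with over 40 N, if the wrist force passes 120 N, or if a joint passes its speed limit or range.

## Working session

There is one attempt and no reset: what is moved stays moved. The work goes in short steps, Python scripts to look and compute and a tool call to move; the robot and the scene stay as the last step left them, time stands still between calls to the robot, and variables do not carry over. Pictures are saved under pics/ and viewed, at most 10 in all, crops included, and the job is handed in when it is done.

Besides the shell and the picture viewer there is one more tool, called after ">>>" as a command line: name --argument value ..., lists and objects as JSON in quotes. arm_command: Moves the arm, as the interface text tells. Its arguments: {"type":"object","properties":{"series":{"type":"array","items":{"type":"number"}}},"required":["series"]}

```bash
mkdir -p pics
python3 - <<'E'
from cell import monitor, viewer, workorder
import cv2, numpy as np
s=monitor.read_state(); print(s)
for n in("top","scene"):
    p,d=viewer.get_image(n); cv2.imwrite(f"pics/{n}0.png",p[...,::-1]); np.savez(f"{n}0.npz",p=p,d=d)
    m=viewer.camera_model(n); print(n,m, -np.array(m["R"]).T@m["t"])
E
```

```text
{'clock': 0.0, 'qpos': array([-1.1697918 ,  0.62934185,  0.03842939,  1.51839271, -0.02699581,
        0.996297  , -0.02002093]), 'qd': array([ 0.00109247, -0.00151598,  0.00149756, -0.00044002, -0.00027955,
       -0.00203527, -0.00149596]), 'tau': array([ 1.17821455e-03, -5.63393748e+01,  1.22699350e+00, -1.93441826e+01,
        1.11308077e-02,  1.05155009e-02,  2.67226147e-05]), 'eef_pos': array([292.20470416, 579.90251292, 230.38373492]), 'tool_rot': array([-3.13967151e+00,  2.18752816e-05,  2.67477910e+00]), 'force': array([-0.59405319, -0.0175714 , -0.02130248]), 'torque': array([-0.00837278,  0.02648475, -0.08327084]), 'gripper_force': 0.0, 'width': 85.3450206879667}
top {'mtx': array([[382.65607207,   0.        , 258.27370847],
       [  0.        , 382.65607207, 183.63174365],
       [  0.        ,   0.        ,   1.        ]]), 'R': array([[-0.02881739, -0.99955157, -0.00813725],
       [-0.99794031,  0.02923578, -0.05709996],
       [ 0.05731226,  0.00647502, -0.9983353 ]]), 't': array([  80.97521355,  568.1390613 , 1087.36216675])} [ 506.98318471   57.28821908 1118.65167512]
scene {'mtx': array([[387.92938235,   0.        , 258.98410727],
       [  0.        , 387.92938235, 196.3909088 ],
       [  0.        ,   0.        ,   1.        ]]), 'R': array([[ 0.13151854,  0.99129999, -0.00521541],
       [ 0.71987231, -0.09912186, -0.68699252],
       [-0.68153264,  0.08659782, -0.72664577]]), 't': array([-145.7377807 , -342.68334785, 1636.02109469])} [1380.85724271  -31.17341865  952.62683833]
```

View pics/top0.png

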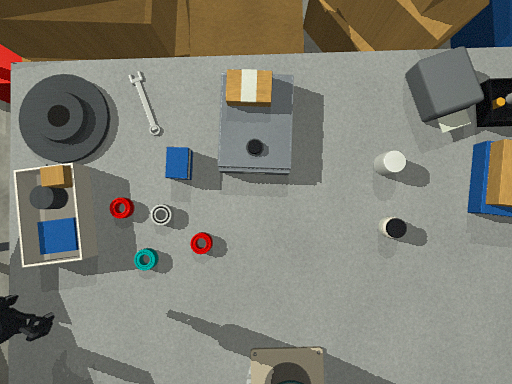

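View pics/scene0.png

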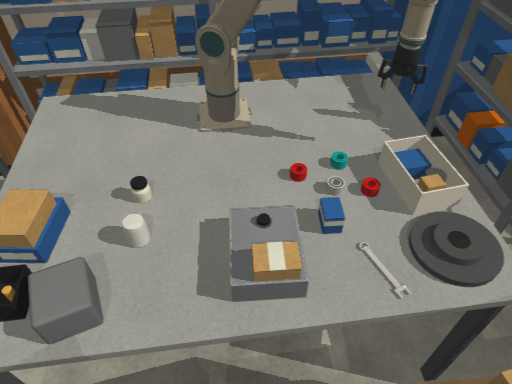

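Top view: the unit is at about (256,122) with its front facing down, the button at (255,147), and the bare steel bearing at (161,215). The carton (178,163), filter (390,162), jar (395,228) and coloured rings are to be left alone.

```bash
cat > h.py <<'E'
from cell import monitor, viewer, workorder
import cv2, numpy as np
def ray(n,u,v,z):
    m=viewer.camera_model(n);R=np.array(m["R"]);c=-R.T@m["t"]
    d=R.T@np.linalg.inv(m["mtx"])@np.array([u,v,1.]);return c+d*(z-c[2])/d[2]
def world(n,d):
    m=viewer.camera_model(n);R=np.array(m["R"]);v,u=np.indices(d.shape)
    p=np.stack([u,v,np.ones_like(u)],-1)@np.linalg.inv(m["mtx"]).T*d[...,None]
    return (p-m["t"])@R
def cen(mask,box):
    u0,v0,u1,v1=box;k=np.zeros(mask.shape,np.uint8);k[v0:v1,u0:u1]=mask[v0:v1,u0:u1]
    c=max(cv2.findContours(k,cv2.RETR_EXTERNAL,cv2.CHAIN_APPROX_NONE)[0],key=cv2.contourArea);return c
def rel(goal,s=None):
    "world goal TCP -> shift cm in tool axes"
    from scipy.spatial.transform import Rotation as Ro
    s=s or monitor.read_state();R=Ro.from_euler('xyz',s["tool_rot"]).as_matrix()
    return R.T@(np.array(goal)-s["eef_pos"])/10
E
python3 - <<'E'
from h import *
for n,boxes in (("top",dict(brg=(145,200,177,230),btn=(243,136,268,158))),("scene",dict(brg=(324,174,348,196),btn=(252,210,276,230)))):
    f=np.load(n+"0.npz");p,d=f["p"],f["d"];W=world(n,d)
    z=W[...,2]
    c=cen((z>22),boxes["brg"]);(u,v),r=cv2.minEnclosingCircle(c);e=cv2.fitEllipse(c)
    print(n,"brg",u,v,r,e,ray(n,*e[0],37), "median depth top z",np.median(z[(cv2.drawContours(np.zeros(z.shape,np.uint8),[c],-1,1,-1)>0)]))
    k=(z>92)
    c=cen(k,boxes["btn"]);e=cv2.fitEllipse(c);print("btn",e,ray(n,*e[0],100))
    k=((abs(z-82)<8)).astype(np.uint8)
    box=(205,60,305,180) if n=="top" else (220,195,315,305)
    c=cen(k,box)
    P=W[k>0]; q=np.zeros_like(k);cv2.drawContours(q,[c],-1,1,-1)
    P=np.float32(W[(q>0)&(k>0)][:,:2]);print("roof",cv2.minAreaRect(P),cv2.boxPoints(cv2.minAreaRect(P)))
E
```

```text
top brg 161.5 214.5 11.068072319030762 ((161.33912658691406, 214.1770477294922), (20.309419631958008, 21.490476608276367), 76.00833129882812) [490.72031248 340.46217693  37.        ] median depth top z 35.71409986530987
btn ((254.47877502441406, 146.2371826171875), (13.189831733703613, 13.372121810913086), 146.10855102539062) [666.16295214  71.1731997  100.        ]
roof ((736.3284301757812, 66.99332427978516), (200.36497497558594, 272.5804443359375), 86.38728332519531) [[593.9964   -24.40216 ]
 [866.0351   -41.578003]
 [878.66046  158.38881 ]
 [606.62177  175.56465 ]]
scene brg 334.27777099609375 183.5 9.398359298706055 ((334.6651916503906, 183.15867614746094), (14.349873542785645, 17.961349487304688), 95.75141906738281) [496.1754059  337.26087537  37.        ] median depth top z 34.305967857091545
btn ((262.81707763671875, 218.5037384033203), (10.90623664855957, 12.413214683532715), 90.95854949951172) [669.23899891  69.84970896 100.        ]
roof ((736.5611572265625, 65.8955078125), (200.3162078857422, 272.4532470703125), 86.36560821533203) [[594.2595   -25.42582 ]
 [866.1648   -42.696514]
 [878.8628   157.21683 ]
 [606.9575   174.48753 ]]
```

>>> arm_command --series '[0,-3.2,-1.6,0,-4.6,0,-6.4,-3.2,0,-9.2,0,-9.6,-4.8,0,-13.8,0,-12.8,-6.4,0,-18.4,0,-16,-8,0,-23.1]'

```text
clock: 0.52
eef_pos: [399.9, 435.4, 230.9]
tool_rot: [-3.141, -0.0, 3.082]
force: [1.0, 0.5, 0.5]
width: 25.7
gripper_force: 0.0
```

Run:
```python
from h import *
print(monitor.read_state()["tool_rot"],rel([667.5,70.9,115]))
```

```text
[-3.14076381e+00 -4.18442258e-04  3.08240785e+00] [-28.8749161  -34.79066751  11.60608299]
```

>>> arm_command --series '[0,-2.4,-2.8,0,0,0,-4.8,-5.6,0,0,0,-7.2,-8.4,0,0,0,-9.6,-11.2,0,0,0,-12,-14,0,0]'

```text
clock: 0.93
eef_pos: [510.8, 287.9, 231.0]
tool_rot: [-3.141, -0.001, 3.078]
force: [-0.6, 1.3, 0.7]
width: 0.3
gripper_force: 0.0
```

>>> arm_command --series '[0,-2.4,-2.8,0.4,0,0,-4.8,-5.6,0.8,0,0,-7.2,-8.4,1.2,0,0,-9.6,-11.2,1.6,0,0,-12,-14,2,0]'

```text
clock: 1.35
eef_pos: [621.6, 140.6, 210.7]
tool_rot: [-3.141, -0.001, 3.078]
force: [0.7, 0.7, -0.1]
width: 0.0
gripper_force: 0.0
```

>>> arm_command --series '[0,-2.4,-3.2,1.5,0,0,-4.9,-6.7,4,0,0,-4.9,-6.8,6,0,0,-4.9,-6.8,7.5,0,0,-4.9,-6.8,8,0]'

```text
clock: 1.77
eef_pos: [663.6, 69.3, 127.5]
tool_rot: [-3.14, -0.006, 3.075]
force: [-0.6, -0.6, -0.2]
width: 0.1
gripper_force: 0.0
```

Run:
```python
from h import *
print(monitor.read_state()["eef_pos"],monitor.read_state()["tool_rot"],rel([667.5,70.9,91]))
```

```text
[663.63056311  69.27908421 127.53882503] [-3.13994282 -0.00612975  3.07540523] [-0.39776605  0.19335289  3.65119888]
```

>>> arm_command --series '[0,-0.3,0.1,1,0,0,-0.3,0.1,2,0,0,-0.3,0.1,2.8,0,0,-0.3,0.1,3.3,0,0,-0.3,0.1,3.6,0]'

```text
clock: 2.18
eef_pos: [668.5, 73.3, 95.6]
tool_rot: [3.141, -0.0, 3.079]
force: [-1.3, 1.2, 5.1]
width: 0.2
gripper_force: 2.3
```

Run:
```python
from h import *
p,d=viewer.get_image("top");W=world("top",d);cv2.imwrite("pics/press.png",p[...,::-1])
k=(W[...,2]>64)&(W[...,2]<90);k=k.astype(np.uint8)
q=W[170:245,215:300];q=q[(q[...,2]>60)&(q[...,2]<80)];print(len(q),q.min(0) if len(q) else 0,q.max(0) if len(q) else 0)
print(monitor.read_state()["eef_pos"],monitor.read_state()["force"])
```

```text
35 [603.33132769 123.9186148   63.63114926] [607.4103509  170.50340839  78.4053063 ]
[668.59924058  73.19834007  95.22822766] [0.06495047 0.53547881 1.03756905]
```

>>> arm_command --series '[0,0,0,0.3,0,0,0,0,0.5,0,0,0,0,0.6,0,0,0,0,0.6,0,0,0,0,0.6,0]'

```text
clock: 2.65
eef_pos: [668.9, 73.0, 89.8]
tool_rot: [3.141, 0.001, 3.078]
force: [-1.0, 1.3, 5.1]
width: -0.0
gripper_force: 2.5
```

Run:
```python
from h import *
p,d=viewer.get_image("top");W=world("top",d);cv2.imwrite("pics/press2.png",p[...,::-1])
q=W[165:245,215:300];q=q[(q[...,2]>60)&(q[...,2]<80)];print(len(q),q.min(0) if len(q) else 0,q.max(0) if len(q) else 0)
print(monitor.read_state()["eef_pos"],monitor.read_state()["force"])
```

```text
114 [512.69243919 109.80362567  69.39484006] [620.37984628 178.71587679  79.89648421]
[668.89999087  73.01163918  89.80133256] [-1.04526932  2.07939078  5.38966872]
```

View pics/press2.png

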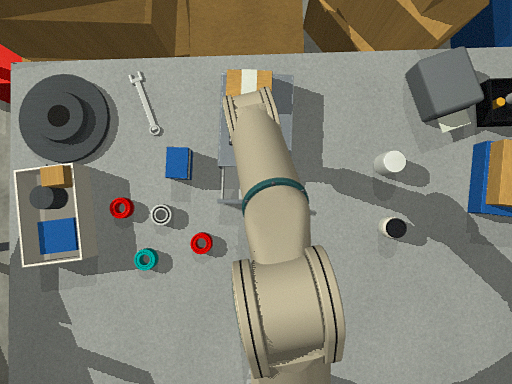

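The tray is coming out: its panel edge is at about row 205. Next I lift the tool and go to the bearing.

>>> arm_command --series '[0,0,0,-3.5,0,0,0,0,-7,0,0,0,0,-9,0,100,1.5,2,-9,0,100,3.5,4.5,-9,0]'

```text
clock: 3.12
eef_pos: [639.5, 115.2, 181.0]
tool_rot: [-3.139, 0.006, 3.071]
force: [-0.1, -0.6, -0.3]
width: 23.5
gripper_force: 0.0
```

>>> arm_command --series '[100,2.4,3.2,0,0,100,4.8,6.4,0,0,100,7.2,9.6,0,0,100,9.6,12.8,0,0,100,12,16,0,0]'

```text
clock: 3.53
eef_pos: [526.4, 287.1, 179.1]
tool_rot: [-3.141, 0.001, 3.077]
force: [0.6, 0.3, -0.3]
width: 83.0
gripper_force: 0.0
```

>>> arm_command --series '[100,2,2.5,1,0,100,3.9,5,3,0,100,3.9,5,6,0,100,3.9,5,8,0,100,3.9,5,8,0]'

```text
clock: 3.95
eef_pos: [488.7, 337.1, 95.2]
tool_rot: [-3.136, -0.005, 3.079]
force: [1.2, -1.3, 0.2]
width: 85.7
gripper_force: 0.0
```

Run:
```python
from h import *
s=monitor.read_state();print(s["eef_pos"],s["tool_rot"],s["width"],rel([491.5,339.5,3]))
p,d=viewer.get_image("top");W=world("top",d);z=W[...,2]
q=W[165:245,215:300];q=q[(q[...,2]>66)&(q[...,2]<78)&(q[...,0]<590)];
if len(q): 
  r=cv2.minAreaRect(np.float32(q[:,:2]));print(len(q),q.min(0),q.max(0),r)
a,b=viewer.get_image("scene");cv2.imwrite("pics/c.png",np.hstack([cv2.resize(p[130:280,110:310,::-1],(400,300)),cv2.resize(a[110:260,210:410,::-1],(400,300))]))
```

```text
[488.69831423 337.12946075  95.1805731 ] [-3.1358149  -0.00538796  3.07930683] 85.70075543628278 [-0.31453216  0.30727958  9.21487484]
312 [468.45387296 -14.5020074   67.81152586] [490.1414226  179.41495305  77.95674506] ((479.9084167480469, 82.31626892089844), (194.0520477294922, 11.996431350708008), 86.32764434814453)
```

View pics/c.png

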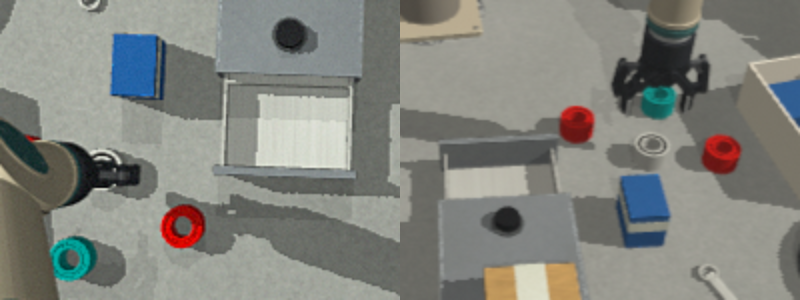

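Left is the top view: the tray is fully out with its front bay empty, and the gripper is over the bearing. Right is the scene view, which agrees: the fingers are above the ring, and the neighbouring coloured rings are clear.

>>> arm_command --series '[100,-0.4,0.2,2.5,0,100,-0.4,0.2,5,0,100,-0.4,0.2,7,0,100,-0.4,0.2,8.3,0,100,-0.4,0.2,8.9,0]'

```text
clock: 4.47
eef_pos: [496.1, 340.1, 9.8]
tool_rot: [-3.141, 0.0, 3.077]
force: [-0.3, 0.6, 1.1]
width: 85.4
gripper_force: 0.0
```

Run:
```python
from h import *
viewer.get_image("top")
viewer.get_image("top")
s=monitor.read_state();print(s["eef_pos"],s["tool_rot"],s["width"],s["force"],rel([492,339.5,3]))
```

```text
[495.93585526 340.46048655  10.43284262] [-3.14151559e+00  1.78383977e-04  3.07726738e+00] 85.51880684284754 [ 0.60774899 -0.7042468   0.45638156] [ 0.38673002 -0.12109278  0.74322462]
```

>>> arm_command --series '[100,0.3,-0.1,0.4,0,100,0.3,-0.1,0.7,0,40,0.3,-0.1,0.7,0,40,0.3,-0.1,0.7,0,40,0.3,-0.1,0.7,0]'

```text
clock: 4.98
eef_pos: [493.2, 341.8, 4.9]
tool_rot: [3.138, 0.002, 3.079]
force: [-1.2, 1.2, 5.8]
width: 59.0
gripper_force: 63.9
```

>>> arm_command --series '[40,0,0,0,0,40,0,0,0,0,40,0,0,0,0,40,0,0,0,0,40,0,0,0,0]'

```text
clock: 5.4
eef_pos: [493.2, 341.8, 4.9]
tool_rot: [3.138, 0.002, 3.079]
force: [-0.2, 1.8, 5.8]
width: 59.0
gripper_force: 63.9
```

>>> arm_command --series '[40,0,0,-1,0,40,0,0,-3,0,40,0,0,-6,0,40,0,0,-9,0,40,0,0,-12,0]'

```text
clock: 5.82
eef_pos: [491.6, 339.0, 124.5]
tool_rot: [-3.14, -0.001, 3.078]
force: [0.8, 0.7, -3.1]
width: 59.2
gripper_force: 65.7
```

Run:
```python
from h import *
for i in range(5): viewer.get_image("scene")
s=monitor.read_state();print(s["eef_pos"],s["tool_rot"],s["width"],s["gripper_force"],s["force"],rel([543.8,78.3,90]))
p,d=viewer.get_image("scene");cv2.imwrite("pics/g.png",cv2.resize(p[60:210,230:430,::-1],(800,600)))
```

```text
[491.50014077 339.00805442 122.68985066] [-3.14005702e+00 -1.53696713e-03  3.07777296e+00] 59.01144602850304 65.69663353264332 [-1.39723798 -0.11751292 -4.28529872] [ -6.88705664 -25.67914729   3.29784136]
```

View pics/g.png

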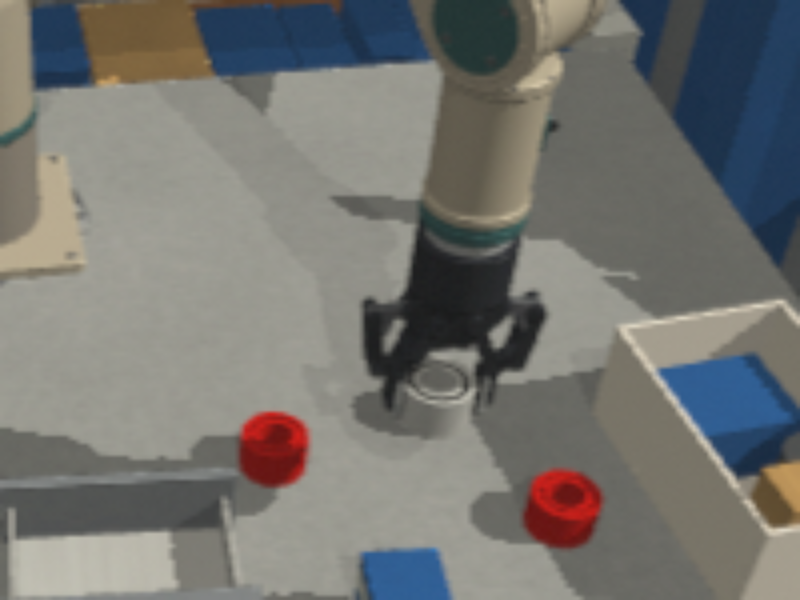

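The bearing is held level and clear of the counter. Now I carry it over the bay.

>>> arm_command --series '[40,-0.7,-2.6,0,0,40,-1.6,-5.9,0,0,40,-2.4,-9.1,0,0,40,-3.3,-12.3,0,0,40,-4.2,-15.6,0,0]'

```text
clock: 6.53
eef_pos: [523.0, 179.8, 121.4]
tool_rot: [-3.14, -0.004, 3.079]
force: [1.4, -0.4, -3.5]
width: 58.9
gripper_force: 65.9
```

>>> arm_command --series '[40,-0.8,-3,0,0,40,-1.6,-6,0,0,40,-2.3,-8.6,0,0,40,-2.7,-10.1,0,0,40,-2.7,-10.1,0,0]'

```text
clock: 6.95
eef_pos: [544.3, 72.7, 121.5]
tool_rot: [-3.137, -0.003, 3.07]
force: [0.9, -1.0, -3.5]
width: 58.7
gripper_force: 65.9
```

Run:
```python
from h import *
for i in range(3): viewer.get_image("scene")
p,d=viewer.get_image("top");W=world("top",d)
q=W[165:245,215:300];q=q[(q[...,2]>66)&(q[...,2]<78)&(q[...,0]<500)]
if len(q): print(len(q),cv2.minAreaRect(np.float32(q[:,:2])))
s=monitor.read_state();print(s["eef_pos"],s["tool_rot"],s["width"],s["force"],rel([543.8,78.3,20]))
```

```text
49 ((479.2423400878906, 82.40912628173828), (193.46246337890625, 10.875794410705566), 86.19265747070312)
[543.94022039  80.2819897  122.29761067] [ 3.14107072e+00 -2.29569468e-03  3.07945318e+00] 58.89567172107219 [-0.98738885 -0.46207213 -4.06909075] [-0.02179747 -0.20402637 10.22963289]
```

>>> arm_command --series '[40,0,-0.1,2.5,0,40,0,-0.1,5,0,40,0,-0.1,7,0,40,0,-0.1,8.5,0,40,0,-0.1,9,0]'

```text
clock: 7.57
eef_pos: [542.7, 79.6, 30.7]
tool_rot: [-3.141, -0.005, 3.081]
force: [0.1, -0.3, -3.6]
width: 58.9
gripper_force: 65.8
```

>>> arm_command --series '[40,0,0,0.3,0,40,0,0,0.6,0,40,0,0,0.9,0,40,0,0,0.9,0,40,0,0,0.9,0]'

```text
clock: 7.98
eef_pos: [545.2, 78.2, 24.9]
tool_rot: [3.141, 0.001, 3.078]
force: [0.4, 0.3, -3.3]
width: 58.8
gripper_force: 65.9
```

Run:
```python
from h import *
for i in range(2): viewer.get_image("scene")
s=monitor.read_state();print(s["eef_pos"],s["tool_rot"],s["width"],s["force"])
```

```text
[545.272428    78.07743916  24.89844921] [3.14130981e+00 1.05679136e-03 3.07778871e+00] 58.917165174646435 [-0.22116515 -0.60314354 -4.05796136]
```

>>> arm_command --series '[40,0,0,0.2,0,40,0,0,0.4,0,40,0,0,0.6,0,40,0,0,0.6,0,40,0,0,0.6,0]'

```text
clock: 8.5
eef_pos: [545.6, 78.0, 18.9]
tool_rot: [3.141, 0.002, 3.078]
force: [0.6, -0.2, 4.8]
width: 58.8
gripper_force: 66.5
```

Run:
```python
from h import *
viewer.get_image("scene")
s=monitor.read_state();print(s["eef_pos"],s["width"],s["force"])
```

```text
[545.61551999  78.01801353  18.92806055] 58.820335356985865 [-0.26582681 -0.19966643  5.1153969 ]
```

>>> arm_command --series '[100,0,0,0,0,100,0,0,0,0,100,0,0,0,0,100,0,0,-1,0,100,0,0,-3,0]'

```text
clock: 8.97
eef_pos: [543.0, 77.8, 47.1]
tool_rot: [-3.141, -0.005, 3.078]
force: [0.4, -0.1, 0.3]
width: 85.8
gripper_force: 0.0
```

>>> arm_command --series '[100,0,0,-3,0,100,0,0,-6.5,0,100,0,0,-10,0,0,3,0,-11,0,0,6.5,0,-11,0]'

```text
clock: 9.38
eef_pos: [483.9, 82.7, 162.1]
tool_rot: [3.139, 0.01, 3.076]
force: [-0.2, -0.3, -0.9]
width: 64.1
gripper_force: 0.0
```

>>> arm_command --series '[0,2,0,0,0,0,4,0,0,0,0,4.2,0,0,0,0,4.2,0,0,0,0,4.2,0,0,0]'

```text
clock: 9.8
eef_pos: [439.5, 85.1, 158.9]
tool_rot: [3.141, 0.002, 3.078]
force: [0.9, 1.1, 0.2]
width: 0.6
gripper_force: 0.0
```

Run:
```python
from h import *
for i in range(2): viewer.get_image("scene")
s=monitor.read_state();print(s["eef_pos"],s["tool_rot"],s["width"],s["force"],rel([440,84.5,36]))
p,d=viewer.get_image("top");a,b=viewer.get_image("scene");cv2.imwrite("pics/b.png",np.hstack([cv2.resize(p[130:280,160:360,::-1],(400,300)),cv2.resize(a[110:260,180:380,::-1],(400,300))]))
```

```text
[439.65412882  84.93193715 158.50409202] [3.14109561e+00 1.67848802e-03 3.07736917e+00] 0.23820366361723938 [ 0.20636257  0.80424445 -0.35085272] [-0.01672575 -0.0469739  12.2504327 ]
```

View pics/b.png

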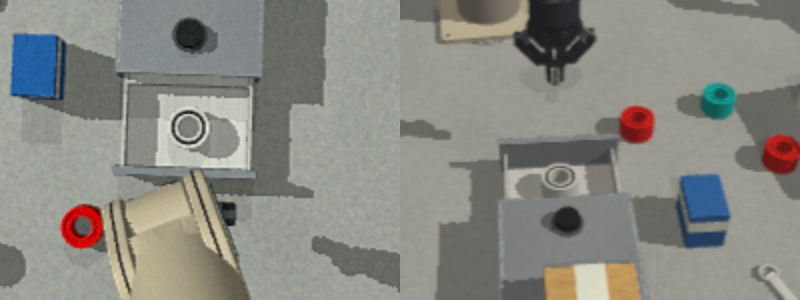

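Both views show the bearing lying flat in the middle of the front bay, and the closed fingers are in front of the panel. I lower the tool and push.

>>> arm_command --series '[0,0,0,3,0,0,0,0,6,0,0,0,0,9,0,0,0,0,11.5,0,0,0,0,12.2,0]'

```text
clock: 10.42
eef_pos: [432.6, 83.4, 35.7]
tool_rot: [-3.135, -0.016, 3.078]
force: [0.0, -0.4, -0.3]
width: -0.0
gripper_force: 0.0
```

>>> arm_command --series '[0,-0.5,0,0,0,0,-1,0,0,0,0,-1.6,0,0,0,0,-2.2,0,0,0,0,-3,0,0,0]'

```text
clock: 10.83
eef_pos: [466.5, 82.5, 40.1]
tool_rot: [-3.14, -0.006, 3.078]
force: [-2.5, 0.8, 1.7]
width: 0.2
gripper_force: 1.2
```

>>> arm_command --series '[0,-1,0,0,0,0,-2,0,0,0,0,-3,0,0,0,0,-4,0,0,0,0,-5,0,0,0]'

```text
clock: 11.25
eef_pos: [515.3, 79.3, 39.7]
tool_rot: [-3.139, -0.008, 3.079]
force: [-4.7, 1.0, 4.2]
width: -0.2
gripper_force: 2.5
```

>>> arm_command --series '[0,-1,0,0,0,0,-2,0,0,0,0,-3,0,0,0,0,-4,0,0,0,0,-4.5,0,0,0]'

```text
clock: 11.67
eef_pos: [560.4, 76.4, 39.4]
tool_rot: [-3.139, -0.008, 3.078]
force: [-6.0, 0.3, 4.7]
width: 0.1
gripper_force: 3.1
```

Run:
```python
from h import *
p,d=viewer.get_image("top");W=world("top",d)
q=W[165:245,215:300];q=q[(q[...,2]>66)&(q[...,2]<78)&(q[...,0]<600)]
if len(q): print(len(q),cv2.minAreaRect(np.float32(q[:,:2])))
s=monitor.read_state();print(s["eef_pos"],s["tool_rot"],s["force"])
p,d=viewer.get_image("scene");cv2.imwrite("pics/p.png",cv2.resize(p[110:260,180:380,::-1],(800,600)))
```

```text
70 ((577.2893676757812, 77.04884338378906), (195.1916046142578, 11.574005126953125), 86.56497955322266)
[561.52784226  76.3672513   39.29533745] [-3.13980494 -0.0061575   3.07791287] [-3.40795952 -0.03825391  2.7157699 ]
```

View pics/p.png

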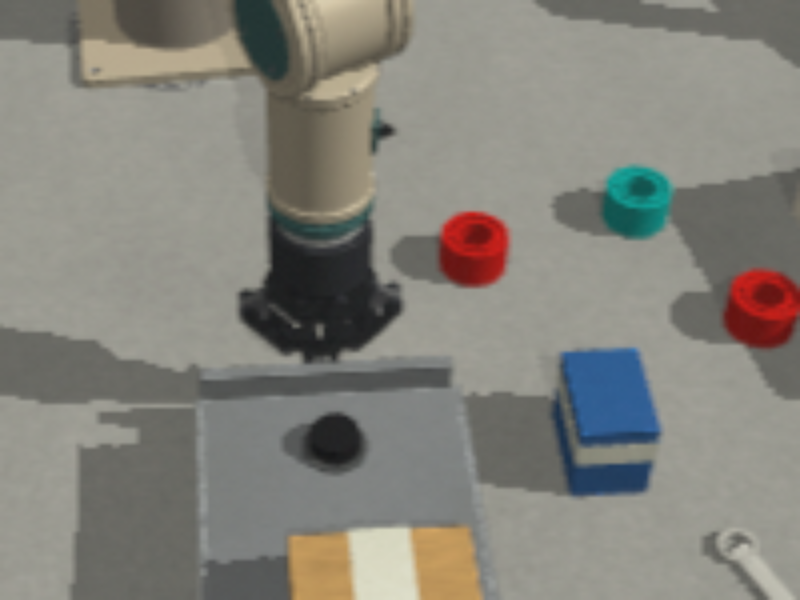

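The tray is nearly in, about 29 mm short of shut, and the fingers are pressing on the middle of the panel.

>>> arm_command --series '[0,-0.7,0,0,0,0,-1.4,0,0,0,0,-2.1,0,0,0,0,-2.7,0,0,0,0,-3.1,0,0,0]'

```text
clock: 12.18
eef_pos: [571.2, 75.2, 37.6]
tool_rot: [-3.132, -0.045, 3.081]
force: [-48.6, 3.5, 41.0]
width: 0.2
gripper_force: 25.4
```

>>> arm_command --series '[0,-0.2,0,0,0,0,-0.3,0,0,0,0,-0.4,0,0,0,0,-0.4,0,0,0,0,-0.4,0,0,0]'

```text
clock: 12.6
eef_pos: [571.1, 75.2, 37.7]
tool_rot: [-3.131, -0.051, 3.082]
force: [-49.4, 2.9, 41.3]
width: 0.1
gripper_force: 25.7
```

Run:
```python
from h import *
p,d=viewer.get_image("top");W=world("top",d)
q=W[160:245,215:300];q=q[(q[...,2]>68)&(q[...,2]<78)&(q[...,0]<620)]
if len(q): print(len(q),cv2.minAreaRect(np.float32(q[:,:2])))
s=monitor.read_state();print(s["eef_pos"],s["tool_rot"],s["force"])
```

```text
55 ((598.0780639648438, 76.25408935546875), (195.43666076660156, 28.820634841918945), 86.4538803100586)
[571.13151707  75.17368015  37.70231787] [-3.1304591  -0.05104287  3.08202751] [-49.19636665   4.082437    40.60079535]
```

>>> arm_command --series '[0,1,0,0,0,0,2,0,0,0,0,2.5,0,0,0,0,2.5,0,0,0,0,2.5,0,0,0]'

```text
clock: 13.07
eef_pos: [566.5, 75.8, 38.0]
tool_rot: [-3.138, -0.013, 3.079]
force: [-8.3, 1.1, 0.9]
width: -0.1
gripper_force: 4.4
```

Run:
```python
from h import *
p,d=viewer.get_image("top");W=world("top",d);np.savez("t.npz",p=p,d=d)
q=W[160:245,215:300];q=q[(q[...,2]>68)&(q[...,2]<77)&(q[...,0]<595)]
if len(q): print(len(q),cv2.minAreaRect(np.float32(q[:,:2])))
s=monitor.read_state();print(s["eef_pos"],s["tool_rot"],s["force"])
a,b=viewer.get_image("scene");cv2.imwrite("pics/j.png",np.hstack([cv2.resize(p[130:230,200:310,::-1],(400,364),interpolation=2),cv2.resize(a[160:260,210:320,::-1],(400,364),interpolation=2)]))
```

```text
57 ((583.2074584960938, 76.81854248046875), (195.10316467285156, 10.821043014526367), 86.55069732666016)
[566.42722673  75.80130437  37.98084106] [-3.13798845 -0.01351611  3.07927395] [-9.8680447   1.0521637   1.96531551]
```

View pics/j.png

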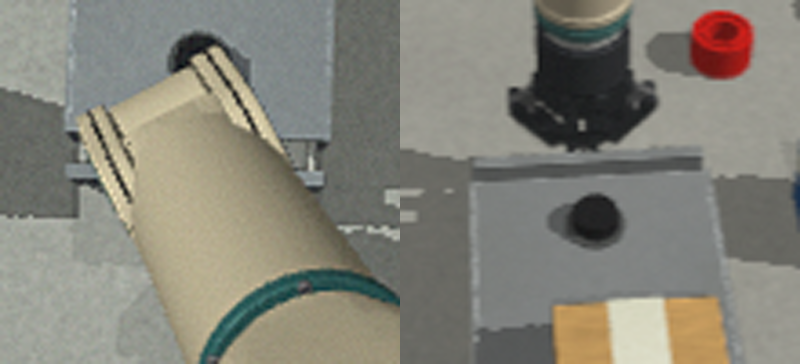

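The tray stuck about 19 mm short of shut, so something is blocking it. I let it come out slowly and look into the bay.

>>> arm_command --series '[0,0.7,0,0,0,0,1.5,0,0,0,0,2.3,0,0,0,0,3.1,0,0,0,0,3.9,0,0,0]'

```text
clock: 13.58
eef_pos: [531.2, 78.2, 39.1]
tool_rot: [-3.14, -0.005, 3.078]
force: [-1.6, 1.0, -0.7]
width: 0.1
gripper_force: 1.0
```

>>> arm_command --series '[0,0.8,0,0,0,0,1.6,0,0,0,0,2.4,0,0,0,0,3.2,0,0,0,0,4,0,0,0]'

```text
clock: 14.0
eef_pos: [492.1, 81.0, 39.5]
tool_rot: [-3.14, -0.004, 3.078]
force: [-0.4, -0.5, -0.1]
width: -0.1
gripper_force: 0.1
```

>>> arm_command --series '[0,0.8,0,0,0,0,1.6,0,0,0,0,2.4,0,0,0,0,3.2,0,0,0,0,4,0,0,0]'

```text
clock: 14.42
eef_pos: [451.5, 83.5, 39.5]
tool_rot: [-3.14, -0.005, 3.078]
force: [-0.3, 0.4, -0.6]
width: 0.1
gripper_force: 0.0
```

Run:
```python
from h import *
p,d=viewer.get_image("top");W=world("top",d);np.savez("t.npz",p=p,d=d)
q=W[160:245,215:300];k=q[(q[...,2]>68)&(q[...,2]<77)&(q[...,0]<590)]
if len(k): print(len(k),cv2.minAreaRect(np.float32(k[:,:2])))
s=monitor.read_state();print(s["eef_pos"],s["tool_rot"],s["force"])
a,b=viewer.get_image("scene");Ws=world("scene",b)
for n,w in(("top",W),("scene",Ws)):
    m=(w[...,2]>38)&(w[...,2]<60)&(w[...,0]>490)&(w[...,0]<600)&(abs(w[...,1]-79)<70)
    print(n,m.sum(),w[m].min(0),w[m].max(0),np.median(w[m],0))
cv2.imwrite("pics/k.png",np.hstack([cv2.resize(p[130:230,200:310,::-1],(400,364),interpolation=2),cv2.resize(a[150:250,210:320,::-1],(400,364),interpolation=2)]))
```

```text
192 ((482.59375, 82.38896179199219), (194.01087951660156, 11.94493293762207), 86.31880950927734)
[449.10032675  83.34550039  39.35045373] [-3.13883615 -0.00841502  3.07923452] [-2.33202880e+00 -9.49136475e-04 -5.15768436e-02]
top 277 [490.31480096  10.57194139  42.24325198] [599.96076831 116.95473988  57.97572153] [544.5273495   77.53969049  50.3645476 ]
scene 230 [490.08158984  45.79712938  38.09780007] [574.06315489 148.67116875  59.89144838] [544.52020585  76.98377089  49.34947458]
```

View pics/k.png

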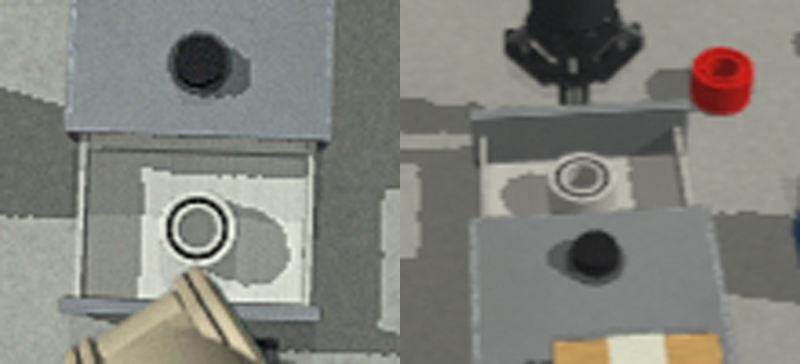

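The bearing is still flat at the bay centre (top crop about (198,228)), so it isn't the obstruction. I suspect the low gripper linkage was meeting the housing. I'll push again with the tool about 15 mm higher and watch the force.

>>> arm_command --series '[0,0,0,-0.8,0,0,0,0,-1.5,0,0,-0.5,0,-1.5,0,0,-1,0,-1.5,0,0,-1.7,0,-1.5,0]'

```text
clock: 14.93
eef_pos: [468.9, 82.2, 54.5]
tool_rot: [-3.139, -0.007, 3.078]
force: [-2.2, 0.5, 1.6]
width: -0.1
gripper_force: 1.4
```

>>> arm_command --series '[0,-1,0,0,0,0,-2,0,0,0,0,-3,0,0,0,0,-4,0,0,0,0,-5,0,0,0]'

```text
clock: 15.35
eef_pos: [518.0, 78.8, 53.6]
tool_rot: [-3.139, -0.01, 3.078]
force: [-5.7, 0.9, 4.4]
width: 0.6
gripper_force: 2.6
```

>>> arm_command --series '[0,-1,0,0,0,0,-2,0,0,0,0,-3,0,0,0,0,-4,0,0,0,0,-4.6,0,0,0]'

```text
clock: 15.77
eef_pos: [563.9, 75.8, 53.3]
tool_rot: [-3.139, -0.01, 3.078]
force: [-6.5, 1.0, 4.9]
width: 0.1
gripper_force: 3.2
```

>>> arm_command --series '[0,-0.3,0,0,0,0,-0.6,0,0,0,0,-0.9,0,0,0,0,-1.2,0,0,0,0,-1.2,0,0,0]'

```text
clock: 16.18
eef_pos: [571.1, 75.3, 53.0]
tool_rot: [-3.137, -0.018, 3.079]
force: [-14.2, 1.0, 10.6]
width: -0.0
gripper_force: 6.8
```

Run:
```python
from h import *
p,d=viewer.get_image("top");W=world("top",d);a,b=viewer.get_image("scene");Ws=world("scene",b)
s=monitor.read_state();print(s["eef_pos"],s["force"],s["qpos"])
f=np.load("scene0.npz");W0=world("scene",f["d"])
for n,w in(("scene0",W0),("scene",Ws)):
    m=np.hypot(w[...,0]-667.5,w[...,1]-70.9)<14; m&=w[...,2]>84;m&=w[...,2]<115
    print(n,m.sum(),np.median(w[m],0))
for n,w in(("top",W),("scene",Ws)):
    q=w[(abs(w[...,2]-74)<5)&(w[...,0]<600)&(w[...,0]>560)&(abs(w[...,1]-75)<105)]
    print(n,len(q),cv2.minAreaRect(np.float32(q[:,:2])))
m=(Ws[...,0]>585)&(Ws[...,0]<608)&(abs(Ws[...,1]-75)<98)&(Ws[...,2]<70)&(Ws[...,2]>5)
print("gap pts",m.sum()); q=Ws[m]; print(np.round(q[::max(1,len(q)//12)]))
cv2.imwrite("pics/l.png",np.hstack([cv2.resize(p[130:190,205:305,::-1],(400,240),interpolation=2),cv2.resize(a[180:240,215:315,::-1],(400,240),interpolation=2)]))
```

```text
[571.16198998  75.34909846  53.0272505 ] [-13.04591628   0.98028041   9.99749487] [-0.04243306  0.78498711 -0.21792327  1.84132364  0.28962527  0.56413435
  1.060862  ]
scene0 59 [667.54900975  69.99366294  99.57241452]
scene 53 [666.5925317   71.12951707  95.98598177]
top 63 ((588.5480346679688, 76.4075927734375), (194.50180053710938, 11.375808715820312), 86.47457885742188)
scene 251 ((584.8832397460938, 74.67526245117188), (194.2012481689453, 21.271196365356445), 87.65804290771484)
gap pts 127
[[597. 164.  69.]
 [596. 140.  68.]
 [598. 171.  64.]
 [594.  93.  68.]
 [597. 124.  66.]
 [599. 155.  63.]
 [587.  26.  65.]
 [590.  60.  63.]
 [594.  90.  63.]
 [586. -23.  67.]
 [588.  11.  64.]
 [591.  41.  63.]
 [588. -14.  63.]]
```

View pics/l.png

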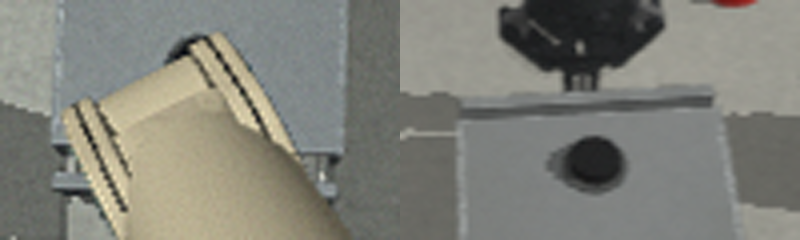

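Run:
```python
from h import *
for n in("top0.npz","t.npz"):
    w=world("top",np.load(n)["d"]); m=np.hypot(w[...,0]-667.5,w[...,1]-70.9)<14; m&=w[...,2]<115; print(n,m.sum(),np.median(w[m],0))
b=viewer.get_image("scene")[1];Ws=world("scene",b)
m=np.hypot(Ws[...,0]-667.5,Ws[...,1]-70.9)<12; print("now",np.percentile(Ws[m][:,2],[10,50,90]))
s=monitor.read_state();print(s["eef_pos"],s["force"])
```

```text
top0.npz 85 [667.21284837  70.03749976 100.15549805]
t.npz 82 [666.83638183  70.04036244 100.16595608]
now [-751.73758689   94.63465705   97.96829232]
[571.15371724  75.37895295  53.0005453 ] [-12.83456022   0.50870758  10.07626567]
```

>>> arm_command --series '[0,0.3,0,0,0,0,0.6,0,0,0,0,0.9,0,0,0,0,1.2,0,0,0,0,1.8,0,0,0]'

```text
clock: 16.75
eef_pos: [558.9, 76.2, 53.3]
tool_rot: [-3.139, -0.006, 3.078]
force: [-2.4, -0.8, -2.3]
width: -0.2
gripper_force: 1.6
```

Run:
```python
from h import *
for i in range(2):
    b=viewer.get_image("scene")[1];Ws=world("scene",b)
    m=np.hypot(Ws[...,0]-667.5,Ws[...,1]-70.9)<12; print("now",np.percentile(Ws[m][:,2],[10,50,90]))
s=monitor.read_state();print(s["eef_pos"],s["force"])
```

```text
now [-753.19904454   98.76451383  101.96485375]
now [-750.28913107   99.05932863  101.8928326 ]
[556.72728458  76.35071772  53.34190026] [-6.33840648 -0.16253625 -1.78244778]
```

The button dips about 4 mm at the stop (96 against 100 mm) and comes back up as the tray eases off. That fits the button's stem or catch landing on top of the bearing, which lies on the middle line directly under it. I'll bring the tray out again, slide the bearing to the side of the bay, and retry.

>>> arm_command --series '[0,1.1,0,0,0,0,2.2,0,0,0,0,3.3,0,0,0,0,4.4,0,0,0,0,5.5,0,0,0]'

```text
clock: 17.27
eef_pos: [505.2, 80.2, 54.5]
tool_rot: [-3.141, -0.002, 3.078]
force: [-0.2, -0.2, 0.4]
width: 0.0
gripper_force: 0.2
```

>>> arm_command --series '[0,1.1,0,0,0,0,2.2,0,0,0,0,3.3,0,0,0,0,4.4,0,0,0,0,5.5,0,0,0]'

```text
clock: 17.68
eef_pos: [451.2, 84.1, 55.0]
tool_rot: [3.142, -0.001, 3.078]
force: [0.3, -0.0, -0.0]
width: 0.1
gripper_force: 0.0
```

>>> arm_command --series '[0,0,0,-3,0,0,0,0,-6.5,0,0,-1,-2,-8,0,0,-4,-4,-8,0,0,-7,-6,-8,0]'

```text
clock: 18.1
eef_pos: [519.0, 19.0, 136.7]
tool_rot: [-3.141, 0.002, 3.08]
force: [0.8, 0.3, -0.5]
width: -0.0
gripper_force: 0.0
```

Run:
```python
from h import *
viewer.get_image("scene")
p,d=viewer.get_image("top");W=world("top",d);Ws=world("scene",viewer.get_image("scene")[1])
q=W[195:245,215:300];k=q[(q[...,2]>68)&(q[...,2]<77)&(q[...,0]<590)]
print(len(k),cv2.minAreaRect(np.float32(k[:,:2])) if len(k) else 0)
m=(abs(Ws[...,2]-51)<5)&(Ws[...,0]>505)&(Ws[...,0]<585)&(abs(Ws[...,1]-79)<70)
print(m.sum(),np.median(Ws[m],0))
o=np.array([742.4,66]);ux=np.array([.998,-.0635]);uy=np.array([.0635,.998])
g=o-198*ux-60*uy; s=monitor.read_state();print(g,s["eef_pos"],s["tool_rot"],rel([*g,26]))
```

```text
205 ((481.47198486328125, 110.97657012939453), (136.656005859375, 12.001910209655762), 86.34772491455078)
171 [542.61574778  74.51158593  49.66142218]
[540.986  18.693] [519.91938302  16.88020694 134.9421993 ] [-3.13983463e+00  1.15999505e-03  3.07298317e+00] [-2.07663897  0.34443247 10.89604747]
```

>>> arm_command --series '[0,-2.3,0.2,0,0,0,-2.3,0.2,3,0,0,-2.3,0.2,6,0,0,-2.3,0.2,9,0,0,-2.3,0.2,10.8,0]'

```text
clock: 18.67
eef_pos: [537.3, 20.6, 23.8]
tool_rot: [-3.14, -0.006, 3.08]
force: [0.2, 0.1, -1.6]
width: -0.4
gripper_force: 0.0
```

>>> arm_command --series '[0,0,0.5,0,0,0,0,1,0,0,0,0,1.5,0,0,0,0,2.2,0,0,0,0,2.9,0,0]'

```text
clock: 19.08
eef_pos: [540.8, 49.0, 27.3]
tool_rot: [-3.139, -0.004, 3.078]
force: [-0.2, -2.2, -1.0]
width: -0.0
gripper_force: 1.0
```

>>> arm_command --series '[0,0,0.7,0,0,0,0,1.4,0,0,0,0,2.1,0,0,0,0,2.7,0,0,0,0,3.1,0,0]'

```text
clock: 19.5
eef_pos: [542.0, 79.3, 26.4]
tool_rot: [-3.138, -0.006, 3.078]
force: [-0.7, -5.5, 5.6]
width: -0.1
gripper_force: 3.2
```

Run:
```python
from h import *
p,d=viewer.get_image("top");W=world("top",d);a,b=viewer.get_image("scene");Ws=world("scene",b)
s=monitor.read_state();print(s["eef_pos"],s["force"])
for w in(W,Ws):
    m=(abs(w[...,2]-50.5)<3)&(w[...,0]>505)&(w[...,0]<585)&(w[...,1]>60)&(w[...,1]<160);print(m.sum(),np.median(w[m],0),w[m].min(0),w[m].max(0))
```

```text
[542.21261262  80.21639843  26.32160304] [-0.95381319 -1.4877966   1.99655189]
  return _methods._mean(a, axis=axis, dtype=dtype,
  ret = um.true_divide(
Traceback (most recent call last):
ValueError: zero-size array to reduction operation minimum which has no identity
```

>>> arm_command --series '[0,0,-0.6,0,0,0,0,-0.6,-3,0,0,0,-0.6,-6.5,0,0,0,-0.6,-10,0,0,2,-0.3,-11,0]'

```text
clock: 20.02
eef_pos: [529.1, 78.7, 140.6]
tool_rot: [3.139, 0.007, 3.076]
force: [1.3, 0.1, -0.2]
width: -0.4
gripper_force: 0.0
```

>>> arm_command --series '[0,2.5,0,0,0,0,5,0,0,0,0,7.5,0,0,0,0,8.2,0,0,0,0,8.2,0,0,0]'

```text
clock: 20.43
eef_pos: [438.6, 83.6, 136.6]
tool_rot: [-3.14, -0.007, 3.08]
force: [0.4, -0.4, -0.5]
width: -0.2
gripper_force: 0.0
```

Run:
```python
from h import *
p,d=viewer.get_image("top");W=world("top",d);a,b=viewer.get_image("scene");Ws=world("scene",b)
s=monitor.read_state();print(s["eef_pos"],s["force"],rel([445,84.5,52]))
o=np.array([742.4,66]);ux=np.array([.998,-.0635]);uy=np.array([.0635,.998])
for n,w in(("top",W),("scene",Ws)):
    U=(w[...,:2]-o)@np.c_[ux,uy]
    m=(abs(w[...,2]-50.5)<4)&(U[...,0]>-255)&(U[...,0]<-150)&(abs(U[...,1])<84)
    m2=(w[...,2]>66)&(w[...,2]<78)&(U[...,0]<-240)&(U[...,0]>-290)&(abs(U[...,1])<100)
    print(n,m.sum(),U[m].min(0),U[m].max(0),cv2.minEnclosingCircle(np.float32(U[m])),"panel",np.median(U[m2],0))
cv2.imwrite("pics/m.png",np.hstack([cv2.resize(p[130:230,200:310,::-1],(400,364),interpolation=2),cv2.resize(a[150:250,210:320,::-1],(400,364),interpolation=2)]))
```

```text
[442.05610437  83.74753339 136.72435678] [-0.0074375  -0.39007664 -0.39961101] [-0.31923809  0.09995253  8.47128031]
top 257 [-227.14626501   14.8398968 ] [-170.77706245   71.54283896] ((-198.6098175048828, 43.31248474121094), 29.71212387084961) panel [-263.26233157   17.36190706]
scene 162 [-229.85460816   12.49369386] [-167.74493349   70.78380192] ((-198.79977416992188, 42.95950698852539), 31.386140823364258) panel [-260.66161597    0.83345322]
```

The bearing sits 43 mm left of the middle line, spanning 13 to 73 mm. I'll push it another 10 mm so it is well clear of the button's footprint.

>>> arm_command --series '[0,-3,0,0,0,0,-6,0,0,0,0,-9,0,0,0,0,-10.2,0,0,0,0,-10.2,0,2,0]'

```text
clock: 20.95
eef_pos: [550.9, 77.0, 118.3]
tool_rot: [3.14, 0.007, 3.075]
force: [0.4, 0.2, 0.2]
width: 0.1
gripper_force: 0.0
```

>>> arm_command --series '[0,0,0,3,0,0,0,0,6,0,0,0,0,8.2,0,0,0,0,9,0,0,0,0,9,0]'

```text
clock: 21.37
eef_pos: [541.5, 76.4, 23.7]
tool_rot: [-3.139, -0.009, 3.078]
force: [-0.4, -0.5, 0.2]
width: 0.1
gripper_force: 0.0
```

>>> arm_command --series '[0,0,0.4,0,0,0,0,0.8,0,0,0,0,1.1,0,0,0,0,1.3,0,0,0,0,1.3,0,0]'

```text
clock: 21.78
eef_pos: [543.1, 90.3, 26.8]
tool_rot: [-3.14, -0.004, 3.079]
force: [-0.5, -0.9, -0.0]
width: -0.2
gripper_force: 0.7
```

>>> arm_command --series '[0,0,-0.6,0,0,0,0,-0.6,-3,0,0,0,-0.6,-6.5,0,0,0,-0.8,-10,0,0,2,-1.2,-11,0]'

```text
clock: 22.2
eef_pos: [529.4, 80.2, 141.2]
tool_rot: [3.139, 0.008, 3.077]
force: [1.1, 1.2, 0.7]
width: -0.1
gripper_force: 0.0
```

>>> arm_command --series '[0,2.5,0,0,0,0,5,0,0,0,0,7.5,0,0,0,0,8.2,0,0,0,0,8.2,0,0,0]'

```text
clock: 22.62
eef_pos: [438.9, 84.1, 137.0]
tool_rot: [-3.139, -0.006, 3.08]
force: [0.1, 0.8, 0.7]
width: -0.1
gripper_force: 0.0
```

Run:
```python
from h import *
p,d=viewer.get_image("top");W=world("top",d);a,b=viewer.get_image("scene");Ws=world("scene",b)
s=monitor.read_state();print(s["eef_pos"],s["force"],rel([442,85,48]))
o=np.array([742.4,66]);ux=np.array([.998,-.0635]);uy=np.array([.0635,.998])
for n,w in(("top",W),("scene",Ws)):
    U=(w[...,:2]-o)@np.c_[ux,uy]
    m=(abs(w[...,2]-50.5)<4)&(U[...,0]>-255)&(U[...,0]<-150)&(abs(U[...,1])<83)
    print(n,m.sum(),U[m].min(0),U[m].max(0),cv2.minEnclosingCircle(np.float32(U[m])),"z",np.percentile(w[m][:,2],[5,50,95]))
```

```text
[442.23175955  84.42043131 136.9987434 ] [ 0.8794566   0.28088394 -0.09352846] [-8.63474633e-04  6.63153382e-02  8.89984612e+00]
top 247 [-227.25652288   23.57054549] [-168.17201586   82.22673372] ((-197.66278076171875, 53.16300582885742), 29.663124084472656) z [47.22698946 50.45991546 53.58934035]
scene 160 [-254.98880486   22.31356684] [-167.52569492   80.6816986 ] ((-211.5796356201172, 43.88789749145508), 45.565956115722656) z [47.54073423 49.93083623 53.24456313]
```

Ring centre is now 53 mm left of the middle line, flat (top at 50 mm). I push again.

>>> arm_command --series '[0,0,0,3,0,0,0,0,6,0,0,0,0,8,0,0,0,0,8.8,0,0,-0.6,0,8.8,0]'

```text
clock: 23.13
eef_pos: [445.1, 83.5, 46.7]
tool_rot: [-3.138, -0.01, 3.079]
force: [0.5, -0.2, -0.7]
width: 0.3
gripper_force: 0.0
```

>>> arm_command --series '[0,-0.8,0,0,0,0,-1.6,0,0,0,0,-2.6,0,0,0,0,-3.6,0,0,0,0,-4.6,0,0,0]'

```text
clock: 23.55
eef_pos: [492.6, 81.0, 49.3]
tool_rot: [-3.14, -0.006, 3.078]
force: [-3.9, 1.6, -1.2]
width: -0.0
gripper_force: 1.9
```

>>> arm_command --series '[0,-1,0,0,0,0,-2,0,0,0,0,-3,0,0,0,0,-4,0,0,0,0,-5,0,0,0]'

```text
clock: 23.97
eef_pos: [541.5, 77.9, 49.3]
tool_rot: [-3.14, -0.008, 3.078]
force: [-6.0, 2.1, 3.6]
width: 0.0
gripper_force: 3.1
```

>>> arm_command --series '[0,-0.8,0,0,0,0,-1.6,0,0,0,0,-2.4,0,0,0,0,-2.9,0,0,0,0,-2.9,0,0,0]'

```text
clock: 24.38
eef_pos: [569.2, 76.1, 49.1]
tool_rot: [-3.14, -0.01, 3.078]
force: [-8.1, 1.3, 6.3]
width: -0.0
gripper_force: 3.8
```

>>> arm_command --series '[0,-0.3,0,0,0,0,-0.6,0,0,0,0,-0.9,0,0,0,0,-1.2,0,0,0,0,-1.2,0,0,0]'

```text
clock: 24.8
eef_pos: [571.4, 75.7, 48.7]
tool_rot: [-3.136, -0.028, 3.08]
force: [-26.2, 3.3, 22.0]
width: -0.1
gripper_force: 13.6
```

Same stop, so the bearing was not the cause. I measure the button and panel heights while pressed, then after easing off a little.

```bash
cat >> h.py <<'E'
o=np.array([742.4,66]);ux=np.array([.998,-.0635]);uy=np.array([.0635,.998])
def stat():
    for n in("scene","top"):
        d=viewer.get_image(n)[1];w=world(n,d);U=(w[...,:2]-o)@np.c_[ux,uy];z=w[...,2]
        m=(np.hypot(U[...,0]+75,U[...,1])<13)&(z>85)&(z<110)
        e=[]
        for a,b in((-98,-60),(60,98)):
            k=(z>69)&(z<78)&(U[...,1]>a)&(U[...,1]<b)&(U[...,0]>-290)&(U[...,0]<-131);e.append((k.sum(),np.round(np.percentile(U[k][:,0],[3,50]),1) if k.sum() else 0,np.round(np.percentile(z[k],50),1) if k.sum() else 0))
        r=(abs(z-82)<3)&(U[...,0]>-125)&(U[...,0]<0)&(abs(U[...,1])<95)
        print(n,"btn n,z",m.sum(),np.round(np.median(z[m]),1) if m.any() else 0,"roof",np.round(np.median(z[r]),1),"panel -y,+y",e)
    s=monitor.read_state();print(s["eef_pos"].round(1),s["force"].round(1),s["torque"].round(2),"U",((s["eef_pos"][:2]-o)@np.c_[ux,uy]).round(1))
E
python3 -c "
from h import *
stat()"
```

```text
scene btn n,z 47 96.5 roof 81.8 panel -y,+y [(np.int64(46), array([-161.7, -153.2]), np.float64(72.9)), (np.int64(45), array([-160.3, -151.7]), np.float64(73.2))]
top btn n,z 0 0 roof 82.2 panel -y,+y [(np.int64(15), array([-158.5, -151.5]), np.float64(74.4)), (np.int64(37), array([-159.5, -154.2]), np.float64(73.6))]
[571.4  75.8  48.7] [-26.7   2.4  20.8] [ 0.62  5.19 -0.06] U [-171.3   -1.1]
```

>>> arm_command --series '[0,0.3,0,0,0,0,0.6,0,0,0,0,1,0,0,0,0,1.2,0,0,0,0,1.2,0,0,0]'

```text
clock: 25.32
eef_pos: [568.6, 76.0, 48.8]
tool_rot: [-3.139, -0.01, 3.078]
force: [-6.8, 1.6, 1.2]
width: 0.0
gripper_force: 3.6
```

```bash
python3 -c "
from h import *
stat()"
```

```text
scene btn n,z 53 97.9 roof 81.9 panel -y,+y [(np.int64(44), array([-162.6, -155.5]), np.float64(73.2)), (np.int64(43), array([-162. , -155.4]), np.float64(73.2))]
top btn n,z 13 99.7 roof 82.3 panel -y,+y [(np.int64(27), array([-162.2, -156.4]), np.float64(74.1)), (np.int64(31), array([-162.7, -157.5]), np.float64(73.8))]
[568.7  76.   48.8] [-7.7  1.9  2. ] [0.27 1.44 0.  ] U [-174.   -1.]
```

>>> arm_command --series '[0,1.2,0,0,0,0,2.4,0,0,0,0,3.6,0,0,0,0,4.8,0,0,0,0,6,0,0,0]'

```text
clock: 25.83
eef_pos: [512.0, 79.5, 49.5]
tool_rot: [-3.141, -0.003, 3.077]
force: [0.1, 0.1, -0.1]
width: -0.1
gripper_force: 0.3
```

>>> arm_command --series '[0,1.2,0,0,0,0,2.4,0,0,0,0,3.8,0,0,0,0,5.2,0,0,0,0,6.6,0,0,0]'

```text
clock: 26.25
eef_pos: [447.1, 84.0, 49.9]
tool_rot: [-3.141, -0.002, 3.077]
force: [-1.2, -0.0, -0.3]
width: 0.1
gripper_force: 0.0
```

>>> arm_command --series '[0,0,0,-3,0,0,0,0,-6.5,0,0,0,0,-9,-5,0,0,0,-9,-12,0,0,0,-9,-19]'

```text
clock: 26.67
eef_pos: [449.1, 84.1, 142.0]
tool_rot: [-3.14, 0.002, -2.868]
force: [-1.0, -0.9, 0.1]
width: 0.1
gripper_force: 0.0
```

Run:
```python
from h import *
stat()
s=monitor.read_state();print(s["qpos"],s["tool_rot"])
for n in("top","scene"):
    w=world(n,viewer.get_image(n)[1]);U=(w[...,:2]-o)@np.c_[ux,uy]
    m=(abs(w[...,2]-50.5)<4)&(U[...,0]>-250)&(U[...,0]<-150)&(U[...,1]>5)&(U[...,1]<83)
    print(n,m.sum(),cv2.minEnclosingCircle(np.float32(U[m])),np.median(U[m],0))
```

```text
scene btn n,z 50 99.4 roof 81.9 panel -y,+y [(np.int64(40), array([-269., -262.]), np.float64(73.0)), (np.int64(35), array([-270. , -261.8]), np.float64(73.6))]
top btn n,z 73 100.2 roof 82.2 panel -y,+y [(np.int64(62), array([-269.2, -263.3]), np.float64(74.1)), (np.int64(63), array([-269.1, -263.3]), np.float64(73.7))]
[447.8  83.8 140.4] [-0.9 -1.1  0.5] [-0.03  0.02  0.  ] U [-295.2   -1. ]
[ 0.01812465  0.52738494 -0.37475426  2.12549509  0.36036243  0.54996649
  1.21773444] [-3.14145717e+00 -1.38861626e-03 -2.87403295e+00]
top 251 ((-197.97862243652344, 53.30768966674805), 29.665266036987305) [-198.66537294   54.76671125]
scene 157 ((-197.81967163085938, 51.45985412597656), 30.297353744506836) [-197.36475412   53.15645094]
```

>>> arm_command --series '[82,0,0,0,-7.1,82,0,0,0,-14.2,82,0,0,0,-21.3,82,0,0,0,-28.4,82,0,0,0,-35.5]'

```text
clock: 27.28
eef_pos: [446.0, 83.9, 138.5]
tool_rot: [3.138, -0.005, -2.251]
force: [0.1, 0.2, -0.4]
width: 60.0
gripper_force: 0.0
```

>>> arm_command --series '[82,0,0,0,-7.1,82,0,0,0,-14.2,82,0,0,0,-21.3,82,0,0,0,-28.4,82,0,0,0,-35.5]'

```text
clock: 27.7
eef_pos: [445.9, 83.8, 138.4]
tool_rot: [3.136, -0.002, -1.631]
force: [0.3, -0.3, 0.6]
width: 70.4
gripper_force: 0.0
```

Run:
```python
from h import *
viewer.get_image("top")
s=monitor.read_state();print(s["qpos"],np.degrees(s["tool_rot"]),s["width"],s["eef_pos"])
g=o-198*ux+53*uy;print(g,rel([*g,100]))
```

```text
[ 0.25239925  0.6034039  -0.73032375  2.12131076  0.66044383  0.66349474
  2.15157192] [ 1.79640480e+02 -1.18926746e-01 -9.31606860e+01] 70.15362274062942 [445.84645217  83.7358106  138.27090822]
[548.1615 131.467 ] [-5.33791886 -9.97651704  3.75349287]
```

>>> arm_command --series '[82,-1.5,-3,0,0,82,-3.2,-6,0,0,82,-4.8,-9,0,0,82,-5.3,-10,0,0,82,-5.3,-10,0,0]'

```text
clock: 28.17
eef_pos: [551.7, 132.5, 137.6]
tool_rot: [3.138, 0.001, -1.639]
force: [-0.2, 0.3, -0.7]
width: 69.9
gripper_force: 0.0
```

Run:
```python
from h import *
viewer.get_image("top");viewer.get_image("top")
s=monitor.read_state();g=o-198*ux+53*uy;print(s["eef_pos"],rel([*g,20]),s["width"])
```

```text
[548.06273119 130.35030313 137.26044701] [-0.14531947 -0.08897867 11.72534251] 70.17057938928485
```

>>> arm_command --series '[82,-0.1,0,3,0,82,-0.1,0,6,0,82,-0.1,0,9,0,82,-0.1,0,11,0,82,-0.1,0,11.6,0]'

```text
clock: 28.68
eef_pos: [545.6, 129.6, 21.6]
tool_rot: [3.132, -0.007, -1.636]
force: [-2.1, -8.6, 59.8]
width: 70.1
gripper_force: 25.1
```

>>> arm_command --series '[82,0,0,0,0,40,0,0,0,0,40,0,0,0,0,40,0,0,0,0,40,0,0,0,0]'

```text
clock: 29.1
eef_pos: [548.1, 130.3, 23.9]
tool_rot: [3.137, -0.004, -1.636]
force: [-0.5, -1.1, 11.8]
width: 59.1
gripper_force: 62.2
```

>>> arm_command --series '[40,0,0,0,0,40,0,0,-2,0,40,0,0,-5,0,40,0,0,-8.5,0,40,0,0,-12,0]'

```text
clock: 29.52
eef_pos: [546.3, 130.1, 142.3]
tool_rot: [3.132, -0.004, -1.635]
force: [1.9, 0.4, -3.7]
width: 58.7
gripper_force: 66.6
```

Run:
```python
from h import *
viewer.get_image("top");viewer.get_image("top")
s=monitor.read_state();g=o-328*ux;print(s["eef_pos"],rel([*g,s["eef_pos"][2]]),s["width"],s["force"],s["gripper_force"])
```

```text
[550.6524198 132.4222798 146.6942782] [ 5.43226004 13.23412984 -0.02514581] 58.61879936539393 [ 1.05169176  1.17832362 -3.49131057] 66.74759818241
```

>>> arm_command --series '[40,1.3,3.3,0,0,40,2.6,6.6,0,0,40,4,9.9,0,0,40,5.4,13.2,0,0,40,5.4,13.2,0,0]'

```text
clock: 30.03
eef_pos: [401.9, 79.7, 140.9]
tool_rot: [3.122, -0.013, -1.634]
force: [-1.3, -0.0, -3.6]
width: 58.5
gripper_force: 66.9
```

>>> arm_command --series '[40,0,0,3,0,40,0,0,6,0,40,0,0,8.5,0,40,0,0,9,0,40,0,0,9,0]'

```text
clock: 30.45
eef_pos: [411.1, 85.0, 51.3]
tool_rot: [3.131, -0.005, -1.634]
force: [1.0, 0.6, -3.3]
width: 58.9
gripper_force: 66.9
```

Run:
```python
from h import *
stat()
```

```text
scene btn n,z 51 99.8 roof 81.9 panel -y,+y [(np.int64(41), array([-270.6, -262.8]), np.float64(73.1)), (np.int64(37), array([-269.7, -262.7]), np.float64(73.1))]
top btn n,z 74 100.5 roof 82.3 panel -y,+y [(np.int64(64), array([-269.7, -263.8]), np.float64(73.7)), (np.int64(68), array([-269.5, -263.7]), np.float64(73.8))]
[413.   85.9  53.1] [-0.2  0.7 -3.1] [ 0.1  -0.06  0.01] U [-330.   -1.]
```

>>> arm_command --series '[40,0,-0.6,0,0,40,0,-1.2,0,0,40,0,-2,0,0,40,0,-3,0,0,40,0,-4,0,0]'

```text
clock: 30.97
eef_pos: [453.5, 83.1, 53.1]
tool_rot: [3.136, -0.002, -1.635]
force: [-3.9, -0.3, -0.6]
width: 58.7
gripper_force: 69.9
```

>>> arm_command --series '[40,0,-1.1,0,0,40,0,-2.2,0,0,40,0,-3.3,0,0,40,0,-4.4,0,0,40,0,-5.5,0,0]'

```text
clock: 31.38
eef_pos: [507.3, 79.6, 52.7]
tool_rot: [3.133, -0.002, -1.635]
force: [-5.3, 1.3, 1.6]
width: 58.6
gripper_force: 71.8
```

>>> arm_command --series '[40,0,-0.8,0,0,40,0,-1.6,0,0,40,0,-2,0,0,40,0,-2,0,0,40,0,-2,0,0]'

```text
clock: 31.8
eef_pos: [527.6, 78.2, 52.2]
tool_rot: [3.135, -0.002, -1.635]
force: [-4.6, 0.1, -0.2]
width: 58.7
gripper_force: 70.5
```

Run:
```python
from h import *
stat()
```

```text
scene btn n,z 51 100.4 roof 81.9 panel -y,+y [(np.int64(41), array([-172. , -164.8]), np.float64(72.5)), (np.int64(39), array([-170.9, -164.3]), np.float64(72.8))]
top btn n,z 73 100.9 roof 82.1 panel -y,+y [(np.int64(59), array([-171.1, -165.4]), np.float64(74.6)), (np.int64(61), array([-171.3, -165.5]), np.float64(74.1))]
[527.3  78.2  52.1] [-4.9  0.1  1.4] [-0.04  0.72 -0.02] U [-215.4   -1.4]
```

>>> arm_command --series '[40,0,-0.3,0,0,40,0,-0.6,0,0,40,0,-0.9,0,0,40,0,-1.2,0,0,40,0,-1.6,0,0]'

```text
clock: 32.32
eef_pos: [539.0, 77.4, 51.9]
tool_rot: [3.128, -0.005, -1.633]
force: [-17.3, 0.3, 11.2]
width: 59.2
gripper_force: 81.6
```

Run:
```python
from h import *
stat()
```

```text
scene btn n,z 46 96.6 roof 82.0 panel -y,+y [(np.int64(46), array([-160.2, -153.6]), np.float64(73.4)), (np.int64(43), array([-161.1, -152.8]), np.float64(73.0))]
top btn n,z 73 96.5 roof 82.2 panel -y,+y [(np.int64(36), array([-159.7, -154. ]), np.float64(74.6)), (np.int64(57), array([-159.8, -154.1]), np.float64(74.1))]
[539.1  77.4  51.8] [-14.4  -0.3   8.2] [ 0.08  2.47 -0.01] U [-203.7   -1.5]
```

>>> arm_command --series '[40,0,0,-0.3,0,40,0,-0.2,-0.6,0,40,0,-0.4,-0.9,0,40,0,-0.5,-1.2,0,40,0,-0.5,-1.5,0]'

```text
clock: 32.83
eef_pos: [542.1, 75.9, 64.2]
tool_rot: [3.123, -0.006, -1.633]
force: [-2.9, 0.2, -4.5]
width: 58.5
gripper_force: 71.2
```

Run:
```python
from h import *
stat()
```

```text
scene btn n,z 50 96.5 roof 81.9 panel -y,+y [(np.int64(43), array([-161.2, -154. ]), np.float64(73.3)), (np.int64(44), array([-161.5, -154. ]), np.float64(73.1))]
top btn n,z 73 98.8 roof 82.2 panel -y,+y [(np.int64(10), array([-158.7, -153.8]), np.float64(73.0)), (np.int64(43), array([-162.5, -157.3]), np.float64(73.5))]
[543.5  76.1  64.9] [-10.8   0.7  -5.5] [ 0.09  2.36 -0.04] U [-199.2   -2.6]
```

The tray stops at the same place with the bearing out of it, so the bearing isn't the cause. I back off and scan the empty tray numerically for a foreign object.

>>> arm_command --series '[40,0,1.2,0,0,40,0,2.6,0,0,40,0,4,0,0,40,0,5.5,0,0,40,0,7,0,0]'

```text
clock: 33.35
eef_pos: [479.6, 81.5, 67.3]
tool_rot: [3.138, -0.001, -1.634]
force: [0.5, 0.1, -3.7]
width: 58.4
gripper_force: 72.0
```

>>> arm_command --series '[40,0,1.5,0,0,40,0,3,0,0,40,0,4.5,0,0,40,0,5.7,0,0,40,0,5.7,0,0]'

```text
clock: 33.77
eef_pos: [420.6, 85.2, 67.8]
tool_rot: [3.135, -0.003, -1.632]
force: [-0.2, -0.1, -3.3]
width: 58.7
gripper_force: 72.0
```

Run:
```python
from h import *
stat()
np.set_printoptions(linewidth=200)
for n in("top","scene"):
    d=viewer.get_image(n)[1];w=world(n,d);U=(w[...,:2]-o)@np.c_[ux,uy];z=w[...,2]
    print(n)
    V=np.arange(-96,100,8)
    print("      ",*["%4d"%v for v in V])
    for u in range(-276,-116,6):
        r=[]
        for v in V:
            m=(abs(U[...,0]-u)<3)&(abs(U[...,1]-v)<4); r.append("%4.0f"%np.median(z[m]) if m.any() else "   .")
        print(u,"  ",*r)
```

```text
scene btn n,z 46 100.2 roof 81.9 panel -y,+y [(np.int64(39), array([-265. , -255.9]), np.float64(73.5)), (np.int64(39), array([-266.6, -257. ]), np.float64(73.2))]
top btn n,z 74 100.0 roof 82.3 panel -y,+y [(np.int64(59), array([-264.1, -258.8]), np.float64(74.1)), (np.int64(58), array([-264.2, -258.8]), np.float64(74.5))]
[423.7  85.6  67.9] [ 1.6 -0.2 -3.9] [-0.   -0.06 -0.02] U [-319.3   -0.7]
top
        -96  -88  -80  -72  -64  -56  -48  -40  -32  -24  -16   -8    0    8   16   24   32   40   48   56   64   72   80   88   96
-276      -0    0   -1    0    0   -0   -0   -2    1  197  445  454  474  463  449  439    2   -0    2    1   -1    1   -0    0    1
-270       0    2   -0    1    0   -0    0    2    1    1    0  178  441  446  448  432    1    1    1    1   -0   -0   -1    1    0
-264      73   74   73   73   75   74   75   75   74   74   76  166  176  170  423  421   73   72   75   74   75   72   75   74   75
-258      74   75   76   76   74   75   74   76   72   74   73  175  177  175   76   76   74   74   74   74   73   76   74   74   75
-252       2   41   14   15   1
[... 6056 characters left out ...]
    .    .    .    .    .    .    .
-144       .    .    .    .    .    .    .    .    .    .    .    .    .    .    .    .    .    .    .    .    .    .    .    .    .
-138       .    .    .    .    .    .    .    .    .    .    .    .    .    .    .    .    .    .    .    .    .    .    .    .    .
-132      81    .    .   83   81   81   80   81   80   80    .   81   82   80   77   79    .   80   82   82   80    .   80    .   84
-126      82   82   82   81   80   81   81   82   81   82   83   80   83   84   80   81   82   81   82   83   82   83   82   81   81
-120      82   83   80   82   81   82   82   80   82   81   83   81   82   81   80   82   83   83   81   83   82   82   82   82   83
```

The tray is clean, so the sticking is inside the catch. I'll put the bearing back in the bay and then try a brisker push.

Run:
```python
from h import *
s=monitor.read_state();g=o-191*ux+0*uy;print(rel([*g,110]),s["eef_pos"],s["qpos"])
```

```text
[ -0.06433131 -12.76730086  -4.26705018] [424.18040876  85.59195475  67.76596796] [ 0.11429802  0.69126021 -0.55391992  2.22774291  0.87031842  0.45343331
  1.92874584]
```

>>> arm_command --series '[40,0,0,-3,0,40,0,0,-6,0,40,0,-1,-7,0,40,0,-4,-7,0,40,0,-7,-7,0]'

```text
clock: 34.38
eef_pos: [494.4, 80.5, 138.5]
tool_rot: [3.138, -0.002, -1.634]
force: [0.8, -0.2, -5.0]
width: 58.8
gripper_force: 72.0
```

>>> arm_command --series '[40,0,-2.8,0,0,40,0,-5,0,0,40,0,-5.8,0,0,40,0,-5.8,0,0,40,0,-5.8,0,0]'

```text
clock: 34.8
eef_pos: [549.6, 77.1, 136.4]
tool_rot: [3.134, -0.002, -1.634]
force: [-0.5, 1.2, -3.9]
width: 58.6
gripper_force: 72.0
```

Run:
```python
from h import *
viewer.get_image("top");stat()
s=monitor.read_state();g=o-191*ux+0*uy;print(rel([*g,25]),s["eef_pos"],s["tool_rot"])
```

```text
scene btn n,z 50 99.9 roof 82.0 panel -y,+y [(np.int64(40), array([-271.4, -260.8]), np.float64(72.3)), (np.int64(40), array([-270. , -262.3]), np.float64(72.8))]
top btn n,z 47 100.1 roof 82.2 panel -y,+y [(np.int64(0), 0, 0), (np.int64(58), array([-268.8, -263.3]), np.float64(74.6))]
[548.9  77.4 136.7] [ 0.6 -0.1 -3.6] [-0.01 -0.03 -0.  ] U [-193.9   -0.9]
[-0.12155008 -0.36763771 11.17153066] [548.86499362  77.38377619 136.74184258] [ 3.13433374e+00 -2.61114045e-03 -1.63269135e+00]
```

>>> arm_command --series '[40,0,0.2,3,0,40,0,0.2,6,0,40,0,0.2,8.5,0,40,0,0.2,10,0,40,0,0.2,10.6,0]'

```text
clock: 35.37
eef_pos: [545.3, 76.9, 28.8]
tool_rot: [3.132, -0.003, -1.633]
force: [-0.3, -0.3, -3.3]
width: 58.4
gripper_force: 71.9
```

>>> arm_command --series '[40,0,0.2,0.2,0,40,0,0.2,0.4,0,40,0,0.2,0.6,0,78,0,0.2,0.6,0,78,0,0.2,0.6,0]'

```text
clock: 35.78
eef_pos: [546.6, 77.7, 26.0]
tool_rot: [3.138, -0.001, -1.634]
force: [-0.4, -0.1, 1.1]
width: 66.3
gripper_force: 0.0
```

>>> arm_command --series '[78,0,0,0,0,78,0,0,-1.5,0,78,0,0,-5,0,78,0,0,-8.5,0,0,0,0,-12,0]'

```text
clock: 36.2
eef_pos: [546.4, 77.8, 146.7]
tool_rot: [3.136, -0.002, -1.634]
force: [2.0, -0.4, -0.5]
width: 55.9
gripper_force: 0.0
```

>>> arm_command --series '[0,0,3,0,0,0,0,6,0,0,0,0,9,0,0,0,0,10.5,0,0,0,0,10.5,0,0]'

```text
clock: 36.62
eef_pos: [438.3, 83.9, 146.2]
tool_rot: [3.135, -0.004, -1.631]
force: [-1.0, 0.3, -0.6]
width: -0.2
gripper_force: 0.0
```

Run:
```python
from h import *
stat()
for n in("top","scene"):
    w=world(n,viewer.get_image(n)[1]);U=(w[...,:2]-o)@np.c_[ux,uy]
    m=(abs(w[...,2]-50.5)<4)&(U[...,0]>-250)&(U[...,0]<-145)&(abs(U[...,1])<80)
    print(n,m.sum(),cv2.minEnclosingCircle(np.float32(U[m])),np.percentile(w[m][:,2],[10,50,90]))
s=monitor.read_state();g=o-300*ux;print(rel([*g,50]))
```

```text
scene btn n,z 52 99.4 roof 81.9 panel -y,+y [(np.int64(40), array([-270.1, -261.9]), np.float64(72.7)), (np.int64(41), array([-271.1, -262. ]), np.float64(73.0))]
top btn n,z 73 100.9 roof 82.2 panel -y,+y [(np.int64(60), array([-269.1, -263.6]), np.float64(73.9)), (np.int64(60), array([-269. , -263.5]), np.float64(73.7))]
[442.6  84.3 146.3] [-0.1 -0.1 -1.4] [ 0.02 -0.05  0.02] U [-300.4   -0.7]
top 251 ((-196.30908203125, 0.9199742078781128), 29.696117401123047) [48.04581303 50.65114805 53.16233508]
scene 156 ((-195.59034729003906, -0.8930925726890564), 30.33107566833496) [47.90070905 50.15251097 52.34343624]
[-0.07351184  0.01758878  9.59177997]
```

>>> arm_command --series '[0,0,0,3,0,0,0,0,6,0,0,0,0,8.5,0,0,0,0,9.5,0,0,0,0,9.5,0]'

```text
clock: 37.23
eef_pos: [440.9, 83.9, 48.2]
tool_rot: [3.133, -0.003, -1.634]
force: [0.1, 0.2, 0.1]
width: 0.1
gripper_force: 0.0
```

>>> arm_command --series '[0,0,-0.8,0,0,0,0,-2,0,0,0,0,-3.6,0,0,0,0,-5.4,0,0,0,0,-7.4,0,0]'

```text
clock: 37.65
eef_pos: [514.2, 79.8, 50.9]
tool_rot: [3.133, -0.001, -1.634]
force: [-5.8, 3.0, 1.0]
width: -0.2
gripper_force: 3.2
```

>>> arm_command --series '[0,0,-2.5,0,0,0,0,-5,0,0,0,0,-6.4,0,0,0,0,-6.4,0,0,0,0,-6.4,0,0]'

```text
clock: 38.07
eef_pos: [570.2, 76.0, 50.5]
tool_rot: [3.12, -0.005, -1.634]
force: [-23.0, 1.6, 16.5]
width: -0.3
gripper_force: 11.8
```

```bash
python3 -c "
from h import *
stat()"
```

```text
scene btn n,z 50 94.1 roof 81.9 panel -y,+y [(np.int64(42), array([-159.9, -151.5]), np.float64(73.4)), (np.int64(42), array([-158.8, -150.8]), np.float64(72.8))]
top btn n,z 0 0 roof 82.1 panel -y,+y [(np.int64(0), 0, 0), (np.int64(12), array([-157.6, -155. ]), np.float64(75.4))]
[570.2  76.1  50.5] [-22.5   3.1  15.4] [ 0.29  4.42 -0.07] U [-172.5   -0.9]
```

The faster push drove the button down further (to 94 mm) and the tray slightly deeper, so the catch ramp sticks by friction. I'll back off a little and push home more briskly.

>>> arm_command --series '[0,0,1.2,0,0,0,0,2.6,0,0,0,0,4,0,0,0,0,5.2,0,0,0,0,6,0,0]'

```text
clock: 38.58
eef_pos: [518.4, 79.2, 51.1]
tool_rot: [3.136, -0.001, -1.634]
force: [-1.4, 0.7, -0.2]
width: 0.1
gripper_force: 0.9
```

>>> arm_command --series '[0,0,-1.5,0,0,0,0,-4.5,0,0,0,0,-6.9,0,0,0,0,-6.9,0,0,0,0,-6.9,0,0]'

```text
clock: 39.0
eef_pos: [583.7, 75.0, 49.7]
tool_rot: [3.128, -0.003, -1.633]
force: [-6.3, 1.8, -1.9]
width: -0.2
gripper_force: 3.2
```

```bash
python3 -c "
from h import *
stat()"
```

```text
scene btn n,z 49 92.9 roof 81.9 panel -y,+y [(np.int64(21), array([-145.8, -141.4]), np.float64(73.3)), (np.int64(25), array([-146.3, -142.9]), np.float64(73.2))]
top btn n,z 0 0 roof 82.2 panel -y,+y [(np.int64(0), 0, 0), (np.int64(14), array([-142.6, -137.9]), np.float64(73.6))]
[586.   74.8  49.7] [-5.   2.7 -4.1] [ 0.25  1.09 -0.01] U [-156.7   -1.1]
```

It passed the sticking point. I push the last few millimetres home.

>>> arm_command --series '[0,0,-0.3,0,0,0,0,-0.6,0,0,0,0,-0.9,0,0,0,0,-1,0,0,0,0,-1,0,0]'

```text
clock: 39.52
eef_pos: [592.1, 74.4, 49.6]
tool_rot: [3.125, -0.004, -1.634]
force: [-15.3, 1.8, 6.9]
width: -0.1
gripper_force: 7.8
```

```bash
python3 -c "
from h import *
stat()"
```

```text
scene btn n,z 50 99.6 roof 81.9 panel -y,+y [(np.int64(0), 0, 0), (np.int64(0), 0, 0)]
top btn n,z 0 0 roof 82.2 panel -y,+y [(np.int64(0), 0, 0), (np.int64(15), array([-135.6, -135. ]), np.float64(74.4))]
[592.1  74.4  49.6] [-16.    1.1   6.3] [ 0.28  2.99 -0.04] U [-150.5   -1.2]
```

The button is back up at 99.6 mm with the panel home, so the catch has snapped in. I back off and check.

>>> arm_command --series '[0,0,1,0,0,0,0,2.5,0,0,0,0,4.5,0,0,0,0,7,0,0,0,0,9,0,0]'

```text
clock: 40.03
eef_pos: [508.5, 79.7, 51.1]
tool_rot: [3.138, -0.001, -1.635]
force: [0.1, -0.3, 0.1]
width: -0.2
gripper_force: 0.0
```

>>> arm_command --series '[0,0,0,-3,0,0,0,0,-6,0,0,0,0,-8,0,0,0,0,-8,0,0,0,0,-8,0]'

```text
clock: 40.45
eef_pos: [510.9, 79.9, 132.1]
tool_rot: [3.141, -0.001, -1.635]
force: [0.5, 0.6, 0.0]
width: 0.1
gripper_force: 0.0
```

Run:
```python
from h import *
stat()
f=[np.load("top0.npz")["d"],viewer.get_image("top")[1]]
for d in f:
    w=world("top",d);U=(w[...,:2]-o)@np.c_[ux,uy];z=w[...,2]
    k=(z>69)&(z<78)&(abs(abs(U[...,1])-75)<22)&(U[...,0]<-128)&(U[...,0]>-290);print("panel",k.sum(),np.percentile(U[k][:,0],[3,50,97]))
    m=(z>20)&(z<95)
    for b in((165,145,193,182),(372,148,408,178),(378,214,412,242)):
        c=cen(m.astype(np.uint8),b);print(np.round(cv2.minEnclosingCircle(c)[0],1),end=" ")
    print()
```

```text
scene btn n,z 51 100.0 roof 81.9 panel -y,+y [(np.int64(16), array([-145.2, -141.5]), np.float64(72.9)), (np.int64(15), array([-143.4, -140.4]), np.float64(74.1))]
top btn n,z 74 100.5 roof 82.3 panel -y,+y [(np.int64(56), array([-141.4, -137.2]), np.float64(74.6)), (np.int64(55), array([-142.4, -137.4]), np.float64(74.1))]
[509.   79.4 130.1] [-0.5  0.1  0.3] [-0.01  0.02 -0.04] U [-233.7   -1.5]
panel 130 [-142.5670057  -137.50660741 -131.89021542]
[178. 163.] [389.7 161.5] [393.  227.5] 
panel 132 [-142.64205502 -137.30252162 -131.66314659]
[178.5 163. ] [390. 162.] [393. 227.]
```

The tray stays shut exactly where it began, the button is up, and the bystanders haven't moved. I hand it in.

```bash
python3 -c "
from h import *
print(workorder.finish_job())"
```

```text
the job is handed in; nothing more can be done
None
```

The bearing was laid flat in the front bay and the tray is latched shut, with the oil filter, carton and jar unmoved. The tray stuck about 17 mm short on the early pushes, so I moved the bearing, took it out and put it back before a brisker push closed it. Fingertip pushes reached about 49 N sideways, and the gripper briefly met about 60 N coming down over the tray, probably its linkage on the front panel. If that counts as the gripper's body, it exceeds the 40 N limit.

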